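# Dock the refill canister, find which way its cap loosens and hold the cap up

### The job

Stand the refill canister, cap still on, squarely and fully down in the square pocket of the dock. Its part-turn cap loosens one way only, clockwise or anticlockwise, and nobody knows which: find out by trying, turn the cap until it is free, and lift it off the canister, which stays seated in the dock. Finish while still holding the cap upright in the gripper, about 10 cm above the canister; do not put it down, and do not push the other things on the counter about.

Things in the scene. Friction and masses are not known exactly. Their poses are not given: they have to be found in the camera images.
- canister: Loose canister, 0.45 kg: square aluminium body 54 x 54 mm, 80 mm tall, dark band near the foot; a neck hidden under the cap rises to 100 mm; 105 mm tall with cap. Origin: centre of the underside; z up, x and y square to the sides. Grip it across two sides below the cap, which is narrower. A lock in the neck lets the cap turn one way only; which way differs from start to start.
- cap: Round ribbed grey cap, 48 mm across, 24 mm tall, 40 g. Origin: centre of its lower rim; fitted, this is 81 mm above the canister's underside, 1 mm above its flat shoulder (keep fingertips above that when gripping the cap). z up; x turns with the cap and at the start lies within 4 degrees of the canister's x. Stop in the wrong direction: hard, 4 to 12 degrees from the start.
- cap_top (a point): Centre of the cap's flat top, 24 mm above its rim. The loosening way the cap turns easily: locked to 47 degrees from the start, lifts straight off from 48 to 66, end stop at 67. Locked, it lifts 2 mm, then takes the canister along. Turns count relative to the canister, which has 4 degrees of play either way in the pocket. Forced against a stop, the fingers slip.
- dock: Dock fixed to the counter, left or right of the canister: steel plate 110 x 96 mm, 6 mm thick, with a square pocket of grey walls, inside 58 x 58 mm (2 mm play each side), walls 9 mm thick, tops 32 mm above the counter, pocket floor 6 mm above it. Origin: centre of the underside, below the pocket's centre; x, y square to the pocket walls, z up.
- jar_honey: glass jar with a yellow lid, 68 mm across, 112 mm tall; bystander, leave alone; origin centre of underside
- jar_olives: smaller glass jar with a yellow lid, 65 mm across, 94 mm tall; bystander, leave alone; origin centre of underside
- till_roll: standing white paper roll, 57 mm across, 57 mm tall; bystander, leave alone; origin centre of underside
- mug: white mug 83 mm across, 93 mm tall, with a handle; bystander, leave alone; origin centre of underside

How it is judged:
By the outcome, as a careful person would: the job done as asked, in the order asked, and still so for the second after the job is handed in, while the arm keeps its last pose, push and grip.
It also fails if it takes over 54 s, if anything falls off the work surface, if the arm or the gripper's body presses on something with over 40 N, if the wrist force passes 120 N, or if a joint passes its speed limit or range.

### The arm

A 7-joint arm with a two-finger parallel gripper is mounted at the origin on a cart in front of the work surface, level with it; the furniture and walls round the work are solid. World frame = base frame: x ahead of the robot, y to its left, z up, the work surface at z = 0. Lengths are in m, angles in rad, forces in N, time in s.
With the tool pointing down it reaches from about 0.4 to 0.875 m from the base axis. Payload 4.4 kg.
Tool frame: the origin (TCP) lies midway between the tips of the shut fingers; the grasp point (between the pads) lies 19 mm behind it; z points along the fingers, y is the line along which they close (so a half turn about z gives the same grasp; the last joint's range is limited). The gripper opens to 85 mm and grips with 20 to 120 N. Pads are 22 mm wide; open, the fingers measure 114 mm over their backs; the gripper's body (76 mm by 85 mm) begins 54 mm behind the grasp point. The pads swing forward as they close: fully open they stand 13 mm farther back than shut.
Start: joints at [1.096, 0.628, 0.038, 1.517, -0.027, 0.996, -0.02], TCP at [0.258, -0.596, 0.231] pointing down, gripper open.
Joint ranges: [-3.06, 3.06], [-0.37, 2.12], [-1.25, 1.32], [0.18, 2.47], [-1.1, 4.24], [0.23, 1.98], [-2.94, 2.94]. Speed limits (rad/s): [2.57, 2.57, 3.14, 3.14, 3.14, 3.14, 3.14].

### API

Orientations are given as a 3x3 rotation matrix whose columns are the frame's x, y, z axes.
In Python, from plant import manip gives the robot as it stands.
- The arm moves only by the tool shift_gripper, called after ">>>" by a JSON object that holds its "name" and its "arguments", one argument or row to a line. Schema: {"type":"object","properties":{"offsets":{"type":"string"},"force":{"type":"number"},"only":{"type":"string"},"quiet":{"type":"boolean"},"lines":{"type":"string"}},"required":["offsets"],"additionalProperties":false}. offsets is a string of 1 to 8 rows, parted by a bar, with the numbers parted by commas; each row has 7 numbers: a rotation vector rx, ry, rz in rad, then dx, dy, dz in m, then the finger opening in m; each row shifts and turns the commanded pose from where the row before left it, along the tool's axes as they then stand; what a row does not reach is not made up. A row lasts 1/8 s, in which the tool goes at most 0.0625 m and 0.188 rad, less where a joint would pass 70% of its speed; a pose out of reach is approached as far as the arm can. The fingers move at their own pace and stop on an object; force is the grip in N (left out, the last holds). Time passes only in rows, so rows that do not move let the fingers close. The tool returns the time, the measured TCP pose, the force, the opening and the grip force at its end. only (a regular expression) keeps the lines of the reply that match it, lines (a string "A,B") keeps lines A to B, and quiet returns only ok. Input that does not fit is refused with a message, and nothing moves.
- manip.state(): the state, without advancing time (a new reading comes with each control period).
- manip.grab_frame(name): name is "side" or "top" or "wrist"; returns a dict with "image" (420x560x3 uint8, blue, green, red), "mtx" (3x3 intrinsics, pixels), "T" (4x4, takes a point from camera to world coordinates). Camera axes: x right, y down, z forward; pixel columns grow to the right and rows downward; lengths in m; the calibration is good to about 2 mm. A picture is of the moment at which its call begins. There is no depth.
- manip.finish_job(): hands the job in; it is judged then, once.
The state is a dict: "time_s": time; "joint_positions": joint angles; "joint_velocities": joint speeds; "tau": joint torques, N m; "eef_pos": TCP position; "tool_rot": TCP orientation; "wrist_force": force on the tool from outside, world axes, zero at the start; "ft_torque": the same for the moment, N m; "finger_gap": finger opening in m; "grasp_force": force on a finger pad.
Only numpy, scipy, OpenCV 4.12 (cv2) and the standard library are available. Lean on these libraries where they do the work, as an engineer would, in place of code of your own. Each camera call takes 0.05 s, during which the arm holds its last target. There are 200 camera calls.

## Working session

There is one attempt and no reset: what is moved stays moved. The work goes in short steps, Python scripts to look and compute and a tool call to move; the robot and the scene stay as the last step left them, time stands still between calls to the robot, and variables do not carry over. Pictures are saved under pics/ and viewed, at most 10 in all, crops included, and the job is handed in when it is done.

```bash
ls; mkdir -p pics; python3 - <<'E'
from plant import manip
import cv2,numpy as np
s=manip.state();print(s['eef_pos'],s['tool_rot'],s['time_s'])
for n in("side","top","wrist"):
    f=manip.grab_frame(n);cv2.imwrite(f'pics/{n}0.png',f['image']);np.savez(f'pics/{n}0.npz',K=f['mtx'],T=f['T'],im=f['image']);print(n,f['mtx'].tolist(),np.round(f['T'],3).tolist())
E
```

```text
pics
plant.py
[ 0.25813479 -0.59585848  0.23037911] [[ 9.17630247e-01  3.97434406e-01 -7.89148183e-04]
 [ 3.97435188e-01 -9.17628605e-01  1.73629469e-03]
 [-3.40816991e-05 -1.90691178e-03 -9.99998181e-01]] 0.0
side [[428.5562886968222, 0.0, 286.93935173599743], [0.0, 428.5562886968222, 212.59226049124644], [0.0, 0.0, 1.0]] [[0.998, 0.026, -0.061, 0.607], [0.063, -0.673, 0.737, -0.837], [-0.022, -0.739, -0.673, 0.651], [0.0, 0.0, 0.0, 1.0]]
top [[451.49659130175843, 0.0, 274.9665912702735], [0.0, 451.49659130175843, 202.73450683938228], [0.0, 0.0, 1.0]] [[-0.031, -0.974, 0.226, 0.342], [-1.0, 0.029, -0.008, -0.19], [0.002, -0.226, -0.974, 1.048], [0.0, 0.0, 0.0, 1.0]]
wrist [[342.41225319035027, 0.0, 280.9295838639218], [0.0, 342.41225319035027, 207.74145980880033], [0.0, 0.0, 1.0]] [[0.398, -0.867, -0.299, 0.336], [-0.918, -0.376, -0.128, -0.562], [-0.001, 0.326, -0.946, 0.372], [0.0, 0.0, 0.0, 1.0]]
```

View pics/top0.png

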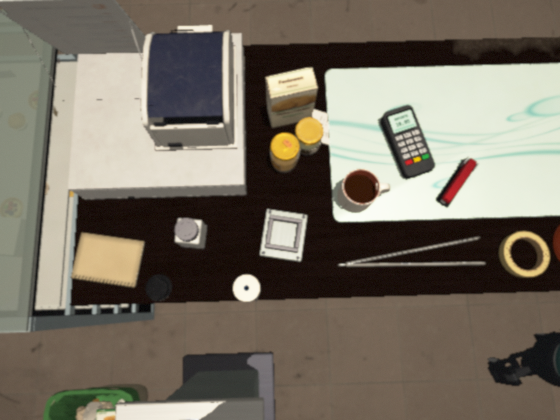

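View pics/side0.png

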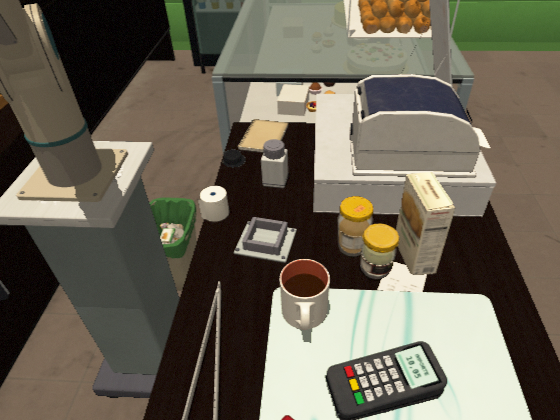

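The top view shows the canister (cap about (187,229)), the dock (about (284,235)), the till roll (246,288) and the mug (360,188). In the side view the canister is near (274,165) and the dock near (267,238). I'll enlarge these areas so I can pick points.

```bash
python3 - <<'E'
import cv2,numpy as np
t=cv2.imread('pics/top0.png');s=cv2.imread('pics/side0.png')
def c(im,x,y,w,h,k):
    o=cv2.resize(im[y:y+h,x:x+w],None,fx=k,fy=k,interpolation=cv2.INTER_CUBIC)
    o=cv2.convertScaleAbs(o,alpha=1.0)
    for i in range(0,w,10):
        cv2.line(o,(i*k,0),(i*k,6),(0,255,255),1)
        if i%20==0: cv2.putText(o,str(x+i),(i*k,18),0,.4,(0,255,255),1)
    for i in range(0,h,10):
        cv2.line(o,(0,i*k),(6,i*k),(0,255,255),1); cv2.putText(o,str(y+i),(8,i*k+4),0,.35,(0,255,255),1)
    return o
a=np.hstack([c(t,163,207,60,50,6),c(t,250,200,66,50,6)]) # 360+396
b=np.hstack([c(s,250,134,60,58,5),c(s,228,210,80,58,5)]) # 
o=np.zeros((600,760,3),np.uint8);o[:300,:a.shape[1]]=a;o[305:595,:b.shape[1]]=b
cv2.imwrite('pics/crop1.png',o)
E
```

```text
(no output)
```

View pics/crop1.png

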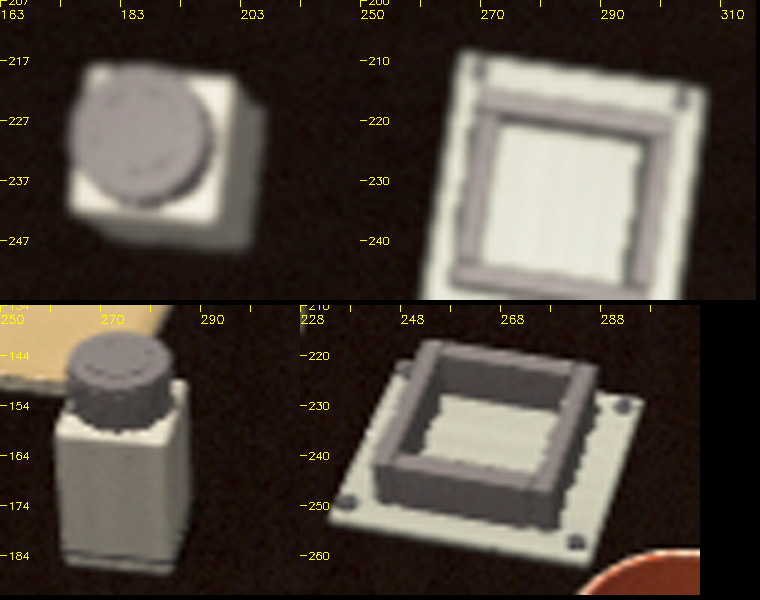

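The enlarged crops give these pixels:
- **Canister shoulder corners, top view:** (178,218), (203,220), (199,244), (174,242).
- **Dock wall-top outer corners, top view:** (270,215), (302,220), (298,249), (265,247).
- **Side view:** I can read the matching points there too.

Next I'll triangulate and fit squares.

```bash
cat > h.py <<'E'
import numpy as np,cv2
from scipy.optimize import least_squares
def cam(n):
    d=np.load(f'pics/{n}.npz');return d['K'],d['T']
def proj(c,P):
    K,T=c;p=(np.asarray(P)-T[:3,3])@T[:3,:3];return (p[:,:2]/p[:,2:])@K[:2,:2].T+K[:2,2]
def tri(obs):
    A=[];b=[]
    for (K,T),uv in obs:
        d=T[:3,:3]@np.linalg.inv(K)@[*uv,1];d/=np.linalg.norm(d);M=np.eye(3)-np.outer(d,d);A.append(M);b.append(M@T[:3,3])
    return np.linalg.lstsq(np.vstack(A),np.hstack(b),rcond=None)[0]
def ray(c,uv,z):
    K,T=c;d=T[:3,:3]@np.linalg.inv(K)@[*uv,1];return T[:3,3]+d*(z-T[2,3])/d[2]
E
python3 - <<'E'
from h import *
t,s=cam('top0'),cam('side0')
print('cap_top',tri([(t,(186.3,228.2)),(s,(273.8,144.8))]))
print('roll top',ray(t,(246,288),.057),'mug',ray(t,(360,188),.09))
ct=np.array([(177.7,218),(202.7,219.7),(199.3,244.2),(174.3,242.3)])
cs=np.array([(287.4,149.2),(261.4,159.8),(283.6,161.4)])  # back-right, left-front, right-front
dt=np.array([(270.3,214.7),(302,220),(298,248.8),(264.7,247.5)])
ds=np.array([(253,217),(287.4,222),(279.2,247),(243.2,241)])
for n,t4 in(('can',ct),('dock',dt)):
    print(n,np.round([ray(t,p,.08 if n=='can' else .032) for p in t4],4).tolist())
for n,s4 in(('can',cs),('dock',ds)):
    print(n,'side',np.round([ray(s,p,.08 if n=='can' else .032) for p in s4],4).tolist())
def fit(side,obs,z0,x0):
    q=np.array([(1,1),(1,-1),(-1,-1),(-1,1)])*side/2
    def f(p,full=False):
        x,y,z,a=p;R=np.array([[np.cos(a),-np.sin(a)],[np.sin(a),np.cos(a)]])
        P=np.c_[q@R.T+[x,y],np.full(4,z)];r=[]
        for c,uv in obs:
            pr=proj(c,P);D=np.linalg.norm(pr[None]-uv[:,None],axis=2);r.append((pr[D.argmin(1)]-uv).ravel())
        return np.hstack(r)
    R=least_squares(f,[*x0,z0,0.]);return R.x,np.sqrt(np.mean(R.fun**2)),np.round(R.fun,1)
print(fit(.054,[(t,ct),(s,cs)],.08,ray(t,ct.mean(0),.08)[:2]))
print(fit(.076,[(t,dt),(s,ds)],.032,ray(t,dt.mean(0),.032)[:2]))
E
```

```text
cap_top [ 0.51208893 -0.00900118  0.10451154]
roll top [ 0.3852285  -0.13060375  0.057     ] mug [ 0.59204429 -0.38618746  0.09      ]
can [[0.539, 0.0146, 0.08], [0.5336, -0.04, 0.08], [0.4801, -0.0329, 0.08], [0.4858, 0.021, 0.08]]
dock [[0.5501, -0.1875, 0.032], [0.5355, -0.2597, 0.032], [0.4697, -0.2478, 0.032], [0.475, -0.1727, 0.032]]
can side [[0.5422, 0.0108, 0.08], [0.4852, -0.0341, 0.08], [0.5366, -0.0387, 0.08]]
dock side [[0.4795, -0.1756, 0.032], [0.5536, -0.1881, 0.032], [0.5419, -0.2602, 0.032], [0.4684, -0.2469, 0.032]]
(array([ 0.51126387, -0.00850877,  0.07770127, -0.10211223]), np.float64(0.5892026265364694), array([-0.2, -0.6, -0.7, -0.6,  0. , -0.6,  0.2, -0.5, -0.4, -0.3, -1.4,
        0.4, -0.5,  0.7]))
(array([ 0.50943528, -0.21632714,  0.02999029, -0.15969074]), np.float64(0.9724988597938091), array([-1.2, -1. , -0.1, -2.1,  0. ,  1.8, -0. , -1.2, -0.5, -0.2, -0.2,
       -0.4, -0.4,  0.6, -1.2,  1. ]))
```

Both fits agree with the stated sizes: shoulder z≈0.078 (should be 0.080), wall top≈0.030 (0.032) and cap top 0.1045 (0.105). The canister is at (0.511,-0.0085) with yaw -5.9°, and the dock at (0.509,-0.216) with yaw about -9°. I'll turn the tool and move over the dock to refine with the wrist camera.

>>> {"name": "shift_gripper", "arguments": {
  "offsets": "0,0,0.17,0,0,0,0.085 | 0,0,0.17,0,0,0,0.085 | 0,0,0.17,0,0,0,0.085"
}}

```text
time_s: 0.52
eef_pos: [0.2583, -0.5962, 0.2309]
tool_rot: [[0.994, -0.107, -0.0], [-0.107, -0.994, 0.001], [-0.0, -0.001, -1.0]]
wrist_force: [-0.2, -0.0, -0.3]
finger_gap: 0.0847
grasp_force: 0.0
```

>>> {"name": "shift_gripper", "arguments": {
  "offsets": "0,0,0,0.0264,-0.0505,0,0.085 | 0,0,0,0.0264,-0.0505,0,0.085 | 0,0,0,0.0264,-0.0505,0,0.085 | 0,0,0,0.0264,-0.0505,0,0.085 | 0,0,0,0.0264,-0.0505,0,0.085 | 0,0,0,0.0264,-0.0505,0,0.085 | 0,0,0,0.0264,-0.0505,0,0.085 | 0,0,0,0.0264,-0.0505,0,0.085"
}}

```text
time_s: 1.52
eef_pos: [0.5101, -0.2142, 0.2313]
tool_rot: [[0.995, -0.101, 0.0], [-0.101, -0.995, -0.0], [0.0, 0.0, -1.0]]
wrist_force: [1.0, -0.3, -0.2]
finger_gap: 0.0849
grasp_force: 0.0
```

>>> {"name": "shift_gripper", "arguments": {
  "offsets": "0,0,0,0,0,0,0.085 | 0,0,0,0,0,0,0.085"
}}

```text
time_s: 1.78
eef_pos: [0.5088, -0.2163, 0.2311]
tool_rot: [[0.995, -0.101, -0.001], [-0.101, -0.995, -0.001], [-0.001, 0.001, -1.0]]
wrist_force: [0.2, 0.1, -0.7]
finger_gap: 0.085
grasp_force: 0.0
```

```bash
python3 - <<'E'
from plant import manip
import cv2,numpy as np
n='wrist';f=manip.grab_frame(n);cv2.imwrite(f'pics/w1.png',f['image']);np.savez(f'pics/w1.npz',K=f['mtx'],T=f['T'])
print(manip.state()['tool_rot'])
E
```

```text
[[ 9.94696565e-01 -1.02849101e-01 -8.97694840e-04]
 [-1.02849833e-01 -9.94696564e-01 -8.11391848e-04]
 [-8.09483051e-04  8.99416449e-04 -9.99999268e-01]]
```

View pics/w1.png

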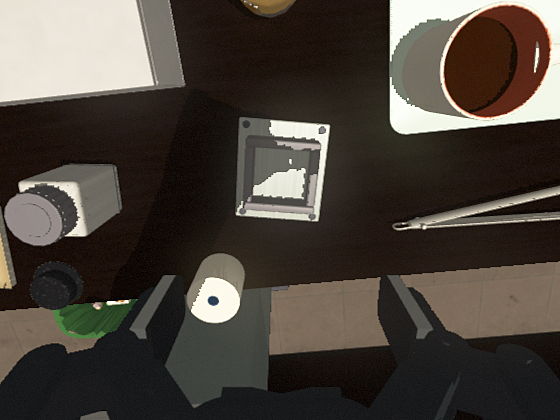

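The wrist view over the dock shows the plate corners at about (239,117), (330,125), (321,222) and (236,214). The till roll is at (214,300) and the mug at (495,60). Next I'll move over the canister and look at both crops together.

>>> {"name": "shift_gripper", "arguments": {
  "offsets": "0,0,0,-0.0046,-0.0518,0,0.085 | 0,0,0,-0.0046,-0.0518,0,0.085 | 0,0,0,-0.0046,-0.0518,0,0.085 | 0,0,0,-0.0046,-0.0518,0,0.085 | 0,0,0,0,0,0,0.085 | 0,0,0,0,0,0,0.085"
}}

```text
time_s: 2.58
eef_pos: [0.5118, -0.0101, 0.2314]
tool_rot: [[0.995, -0.104, 0.0], [-0.104, -0.995, -0.001], [0.0, 0.001, -1.0]]
wrist_force: [1.0, -0.5, -0.4]
finger_gap: 0.0848
grasp_force: 0.0
```

```bash
python3 - <<'E'
from plant import manip
import cv2,numpy as np
n='wrist';f=manip.grab_frame(n);cv2.imwrite(f'pics/w2.png',f['image']);np.savez(f'pics/w2.npz',K=f['mtx'],T=f['T'])
def c(im,x,y,w,h,k):
    o=cv2.resize(im[y:y+h,x:x+w],None,fx=k,fy=k,interpolation=cv2.INTER_CUBIC)
    for i in range(0,w,10):
        cv2.line(o,(i*k,0),(i*k,6),(0,255,255),1)
        if i%20==0: cv2.putText(o,str(x+i),(i*k,18),0,.4,(0,0,255),1)
    for i in range(0,h,10):
        cv2.line(o,(0,i*k),(6,i*k),(0,255,255),1); cv2.putText(o,str(y+i),(8,i*k+4),0,.35,(0,0,255),1)
    return o
a=c(cv2.imread('pics/w1.png'),230,110,105,118,5-1);b=c(f['image'],205,60,140,190,3)
o=np.zeros((600,860,3),np.uint8);o[:a.shape[0],:a.shape[1]]=a;o[:b.shape[0],a.shape[1]+10:a.shape[1]+10+b.shape[1]]=b
cv2.imwrite('pics/crop2.png',o[:572,:800])
E
```

```text
(no output)
```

View pics/crop2.png

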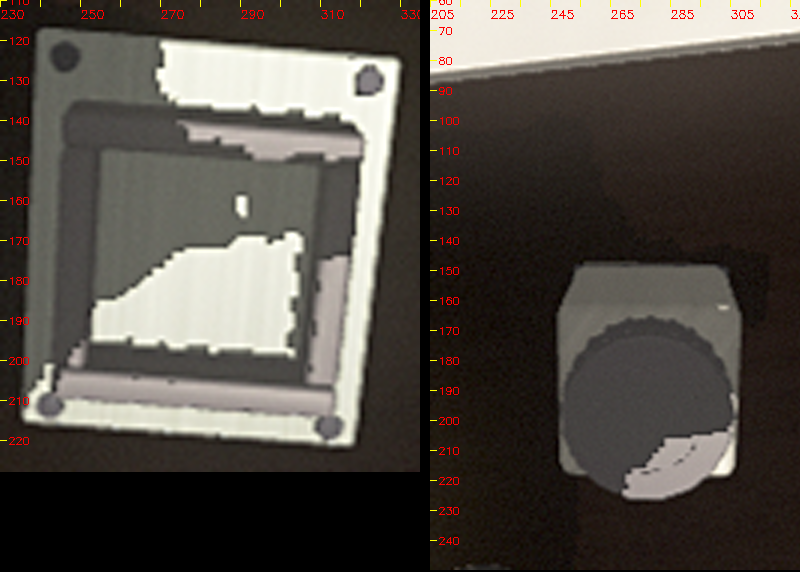

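The crops give these pixels:
- **Dock plate, wrist view 1:** (239.5,117), (330,125), (318.8,221.2), (235.5,214.5).
- **Canister shoulder, wrist view 2:** (247.7,161), (308.7,162.7), (306.7,218.3), (249,218.3).
- **Cap top, wrist view 2:** (277.2,197.7).

```bash
python3 - <<'E'
from h import *
w1,w2,t,s=cam('w1'),cam('w2'),cam('top0'),cam('side0')
print('cap tri',tri([(t,(186.3,228.2)),(s,(273.8,144.8)),(w2,(277.2,197.7))]), 'w2 ray',ray(w2,(277.2,197.7),.105))
def show(n,c,uv,z):
    P=np.array([ray(c,p,z)[:2] for p in uv]);e=np.roll(P,-1,0)-P
    print(n,'ctr',P.mean(0).round(4),'len',np.linalg.norm(e,axis=1).round(4),'ang',(np.degrees(np.arctan2(e[:,1],e[:,0]))%90).round(1))
show('plate w1',w1,[(239.5,117),(330,125),(318.75,221.2),(235.5,214.5)],.006)
show('can w2',w2,[(247.7,161),(308.7,162.7),(306.7,218.3),(249,218.3)],.08)
show('can top',t,[(177.7,218),(202.7,219.7),(199.3,244.2),(174.3,242.3)],.08)
show('dock top walls',t,[(270.3,214.7),(302,220),(298,248.8),(264.7,247.5)],.032)
show('dock side walls',s,[(253,217),(287.4,222),(279.2,247),(243.2,241)],.032)
show('plate side',s,[(250+.0,220.5),(296.5,229),(286,262),(234,253)],.006)
show('inner w1',w1,[(254.5,147.5),(310,151.5),(306,205.5),(252,200)],.006)
E
```

```text
cap tri [ 0.51226616 -0.00767745  0.10332613] w2 ray [ 0.51306818 -0.00680588  0.105     ]
plate w1 ctr [ 0.5086 -0.216 ] len [0.0947 0.1082 0.0957 0.1082] ang [79.3 80.  79.3 79.5]
can w2 ctr [ 0.5116 -0.0072] len [0.0528 0.0515 0.0528 0.053 ] ang [82.4 83.5 84.  83.5]
can top ctr [ 0.5096 -0.0093] len [0.0548 0.054  0.0542 0.0536] ang [84.3 82.5 83.9 83.2]
dock top walls ctr [ 0.5076 -0.2169] len [0.0737 0.0669 0.0752 0.0766] ang [78.6 79.7 86.  78.9]
dock side walls ctr [ 0.5108 -0.2177] len [0.0752 0.073  0.0747 0.0721] ang [80.5 80.8 79.7 81.1]
plate side ctr [ 0.5113 -0.2184] len [0.1058 0.0956 0.109  0.0993] ang [77.8 80.1 79.7 78.1]
inner w1 ctr [ 0.5029 -0.2151] len [0.0596 0.0612 0.0612 0.059 ] ang [80.1 81.6 78.1 80. ]
```

All views agree: canister at (0.512,-0.0075) with yaw -6.5°, dock at (0.509,-0.2165) with yaw -10.4°. I'll descend over the canister and grip.

>>> {"name": "shift_gripper", "arguments": {
  "offsets": "0,0,0.01,0,-0.002,0.04,0.085 | 0,0,0,0,0,0.05,0.085 | 0,0,0,0,0,0.05,0.085 | 0,0,0,0,0,0.04,0.085 | 0,0,0,0,0,0.01,0.085 | 0,0,0,0,0,0,0.085",
  "force": 60
}}

```text
time_s: 3.38
eef_pos: [0.5124, -0.0074, 0.0415]
tool_rot: [[0.994, -0.113, -0.0], [-0.113, -0.994, -0.001], [-0.0, 0.001, -1.0]]
wrist_force: [0.4, -0.6, 0.8]
finger_gap: 0.0852
grasp_force: 0.0
```

>>> {"name": "shift_gripper", "arguments": {
  "offsets": "0,0,0,0,0,0,0.04 | 0,0,0,0,0,0,0.04 | 0,0,0,0,0,0,0.04 | 0,0,0,0,0,0,0.04 | 0,0,0,0,0,0,0.04 | 0,0,0,0,0,0,0.04",
  "force": 60
}}

```text
time_s: 4.12
eef_pos: [0.5134, -0.0065, 0.0431]
tool_rot: [[0.994, -0.111, 0.003], [-0.111, -0.994, -0.001], [0.003, 0.0, -1.0]]
wrist_force: [-0.9, -2.2, 7.3]
finger_gap: 0.0538
grasp_force: 62.6
```

>>> {"name": "shift_gripper", "arguments": {
  "offsets": "0,0,0,0,0,-0.025,0.04 | 0,0,0,0,0,-0.05,0.04 | 0,0,0.07,0,0,0,0.04 | 0,0,0,0.0087,0.0515,0,0.04 | 0,0,0,0.0087,0.0515,0,0.04 | 0,0,0,0.0087,0.0515,0,0.04 | 0,0,0,0.0087,0.0515,0,0.04 | 0,0,0,0,0,0,0.04",
  "force": 60
}}

```text
time_s: 5.12
eef_pos: [0.5079, -0.2216, 0.1169]
tool_rot: [[0.982, -0.189, 0.001], [-0.189, -0.982, -0.005], [0.002, 0.004, -1.0]]
wrist_force: [-0.2, 0.2, -5.3]
finger_gap: 0.0533
grasp_force: 65.7
```

>>> {"name": "shift_gripper", "arguments": {
  "offsets": "0,0,0,0,0,0,0.04 | 0,0,0,0,0,0,0.04",
  "force": 60
}}

```text
time_s: 5.38
eef_pos: [0.5093, -0.2129, 0.1163]
tool_rot: [[0.984, -0.178, -0.0], [-0.178, -0.984, 0.001], [-0.001, -0.001, -1.0]]
wrist_force: [0.7, -0.8, -5.4]
finger_gap: 0.0532
grasp_force: 65.7[ WARN:0@1.852] global loadsave.cpp:1063 imwrite_ Unsupported depth image for selected encoder is fallbacked to CV_8U.
```

```bash
python3 - <<'E'
from plant import manip
import cv2,numpy as np
o=[]
fs={}
for n in('wrist','side','top'):
    f=manip.grab_frame(n);fs[n]=f['image'];cv2.imwrite(f'pics/{n}3.png',f['image']);np.savez(f'pics/{n}3.npz',K=f['mtx'],T=f['T'])
def c(im,x,y,w,h,k):
    o=cv2.resize(im[y:y+h,x:x+w],None,fx=k,fy=k,interpolation=cv2.INTER_CUBIC)
    for i in range(0,w,10):
        cv2.line(o,(i*k,0),(i*k,6),(0,255,255),1)
        if i%20==0: cv2.putText(o,str(x+i),(i*k,18),0,.4,(0,0,255),1)
    for i in range(0,h,10):
        cv2.line(o,(0,i*k),(6,i*k),(0,255,255),1); cv2.putText(o,str(y+i),(8,i*k+4),0,.35,(0,0,255),1)
    return o
a=c(fs['wrist'],150,100,260,200,2);b=c(fs['side'],210,160,120,110,4)
im=np.zeros((600,800,3),np.uint8)
im[:400,:520]=a;cv2.imwrite('pics/crop3.png',np.zeros(1))
b=c(fs['side'],215,150,93,130,3);im[:390,521:800]=b
d=c(fs['top'],240,200,90,65,3);im[401:596,:270]=d
cv2.imwrite('pics/crop3.png',im)
E
```

```text
(no output)
```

View pics/crop3.png

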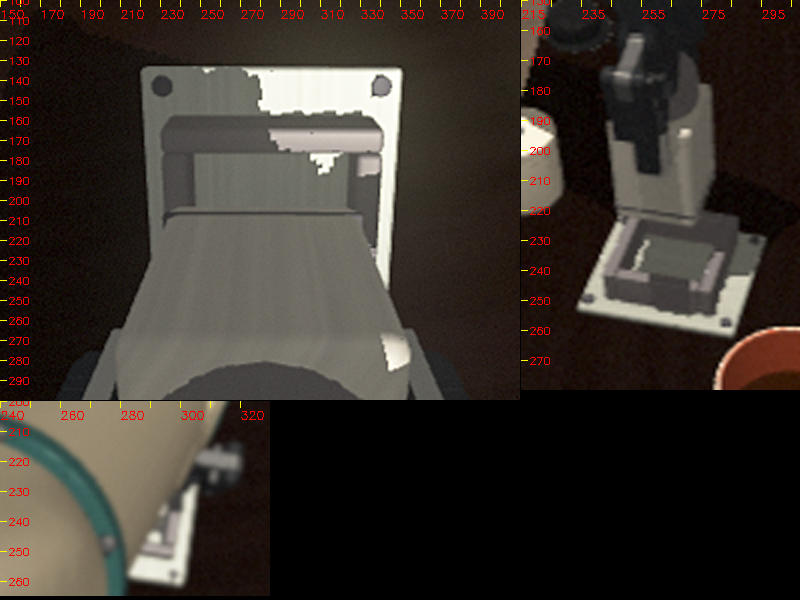

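Held over the dock, the wrist view shows the canister's front foot edge from (232,206) to (331,207). The plate's far corners are at (221,134) and (351,134.5), and the far wall's outer top edge runs from about (234,157.5) to (338,157.5). From these I'll compute the offset from canister to pocket.

```bash
python3 - <<'E'
from h import *
from plant import manip
w=cam('wrist3');s=cam('side3')
s0=manip.state();print(s0['eef_pos'],s0['tool_rot'][:2,0],s0['joint_velocities'])
zf=.1163-.043
A=[ray(w,p,zf)[:2] for p in((232,206),(331,207))]
B=[ray(w,p,.006)[:2] for p in((221,134),(351,134.5))]
C=[ray(w,p,.080+zf)[:2] for p in((209,266),(355,266))]
W=[ray(w,p,.006)[:2] for p in((230.5,142),(341,142.5))]
for n,P,b in(('can foot',A,.027),('plate',B,.055),('shoulder',C,.027)):
    P=np.array(P);e=P[0]-P[1];L=np.linalg.norm(e);e/=L;nx=np.array([e[1],-e[0]])
    print(n,'len',L.round(4),'yaw',np.degrees(np.arctan2(nx[1],nx[0])).round(2),'ctr',(P.mean(0)-b*nx).round(4))
# side: foot front-near corner points
for p in((245.5,222),(272,224)): print('side foot',ray(s,p,zf).round(4))
E
```

```text
[ 0.50951779 -0.21344066  0.11635846] [ 0.98400643 -0.17813287] [ 4.15149495e-03  4.62022155e-04  3.91759129e-03 -3.52602465e-03
 -8.35952696e-04  3.01261850e-05  2.17638525e-04]
can foot len 0.0565 yaw -10.84 ctr [ 0.5041 -0.2113]
plate len 0.0943 yaw -10.45 ctr [ 0.5078 -0.2154]
shoulder len 0.0502 yaw -10.22 ctr [ 0.5096 -0.2127]
side foot [ 0.475  -0.2347  0.0733]
side foot [ 0.5275 -0.2382  0.0733]
```

>>> {"name": "shift_gripper", "arguments": {
  "offsets": "0,0,0,0.0025,0.0035,0.018,0.04 | 0,0,0,0,0,0.018,0.04 | 0,0,0,0,0,0,0.04 | 0,0,0,0,0,0,0.04 | 0,0,0,0,0,0,0.04",
  "force": 60
}}

```text
time_s: 6.15
eef_pos: [0.5116, -0.2189, 0.0808]
tool_rot: [[0.984, -0.18, 0.001], [-0.18, -0.984, -0.0], [0.001, 0.0, -1.0]]
wrist_force: [0.3, 0.3, -4.6]
finger_gap: 0.0534
grasp_force: 65.6
```

```bash
python3 - <<'E'
from plant import manip
import cv2,numpy as np
fs={}
for n in('wrist','side'):
    f=manip.grab_frame(n);fs[n]=f['image'];cv2.imwrite(f'pics/{n}4.png',f['image']);np.savez(f'pics/{n}4.npz',K=f['mtx'],T=f['T'])
print(manip.state()['eef_pos'])
def c(im,x,y,w,h,k):
    o=cv2.resize(im[y:y+h,x:x+w],None,fx=k,fy=k,interpolation=cv2.INTER_CUBIC);o=cv2.convertScaleAbs(o,alpha=1.4)
    for i in range(0,w,10):
        cv2.line(o,(i*k,0),(i*k,6),(0,255,255),1)
        if i%20==0: cv2.putText(o,str(x+i),(i*k,18),0,.4,(0,0,255),1)
    for i in range(0,h,10):
        cv2.line(o,(0,i*k),(6,i*k),(0,255,255),1); cv2.putText(o,str(y+i),(8,i*k+4),0,.35,(0,0,255),1)
    return o
cv2.imwrite('pics/crop4.png',np.hstack([c(fs['wrist'],195,50,170,240,2)[:480],c(fs['side'],223,170,80,96,5)]) if 0 else 0*fs['side'])
a=c(fs['wrist'],200,80,165,230,2) ;b=c(fs['side'],223,165,78,100,6)
im=np.zeros((600,800,3),np.uint8);im[:460,:330]=a;im[:600,331:799]=b
cv2.imwrite('pics/crop4.png',im)
E
```

```text
[ 0.51155193 -0.21882872  0.08086336]
```

View pics/crop4.png

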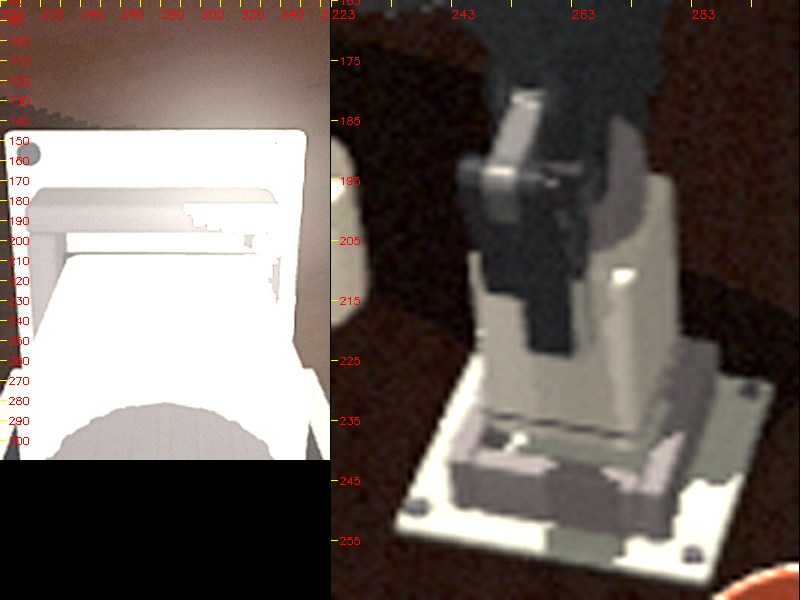

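At the lower pose, the side view shows the near foot corners at (248.3,234.2) and (274.5,238). The near wall-top outer corners are at (243,242.2) and (279.8,247.5). In the wrist view the foot's front edge lies at row 207, its left corner at x=234.

```bash
python3 - <<'E'
from h import *
w=cam('wrist4');s=cam('side4')
yaw=np.radians(-10.4);X=np.array([np.cos(yaw),np.sin(yaw)]);Y=np.array([-X[1],X[0]]);o=np.array([.509,-.2165])
def d(n,c,p,z): 
    q=ray(c,p,z)[:2]-o; print(n,'dock x,y mm',(1e3*np.array([q@X,q@Y])).round(1))
d('side foot NL (-27,-27)',s,(248.3,234.2),.038);d('side foot NR (27,-27)',s,(274.5,238),.038)
d('side wall NL (-38,-38)',s,(243,242.2),.032);d('side wall NR (38,-38)',s,(279.8,247.5),.032)
d('side plate NL (-55,-48)',s,(234.5,253),.006);d('side plate NR(55,-48)',s,(286,261.7),.006);d('side plate FR(55,48)',s,(296.5,229),.006)
d('w foot L (27,27)',w,(234,207),.038)
d('w plate L (55,48)',w,(203,144.5),.006);d('w plate R (55,-48)',w,(353,144.5),.006)
d('w wall outer FL(38,38)',w,(221,174.5),.032);d('w wall outer FR (38,-38)',w,(334,174.5),.032)
d('w wall inner F (29,y)',w,(260,196.5),.032)
d('w wall inner L (x,29)',w,(233,197),.032)
im=cv2.imread('pics/wrist4.png').astype(int).sum(2)
print('row205-209 right', im[207:213:2,322:345].tolist()); print('left',im[209,224:242].tolist()); print('col 280',im[185:225,280].tolist())
E
```

```text
side foot NL (-27,-27) dock x,y mm [-28.1 -22.2]
side foot NR (27,-27) dock x,y mm [ 26.4 -20.8]
side wall NL (-38,-38) dock x,y mm [-33.8 -40.5]
side wall NR (38,-38) dock x,y mm [ 41.7 -38.1]
side plate NL (-55,-48) dock x,y mm [-51.3 -50. ]
side plate NR(55,-48) dock x,y mm [ 56.5 -49.3]
side plate FR(55,48) dock x,y mm [55.9 45.5]
w foot L (27,27) dock x,y mm [24.4 25.4]
w plate L (55,48) dock x,y mm [55.1 47.7]
w plate R (55,-48) dock x,y mm [ 55.1 -46.7]
w wall outer FL(38,38) dock x,y mm [41.9 32.9]
w wall outer FR (38,-38) dock x,y mm [ 41.9 -31.6]
w wall inner F (29,y) dock x,y mm [28.8 10.9]
w wall inner L (x,29) dock x,y mm [28.5 26.6]
row205-209 right [[549, 601, 578, 564, 565, 550, 550, 534, 533, 672, 765, 765, 765, 765, 765, 765, 765, 755, 543, 590, 645, 637, 643], [654, 648, 649, 652, 660, 675, 690, 701, 676, 690, 765, 765, 765, 765, 765, 750, 432, 455, 535, 615, 649, 636, 638], [642, 646, 646, 643, 644, 649, 654, 676, 661, 661, 765, 765, 765, 765, 683, 706, 600, 468, 540, 616, 644, 637, 637]]
left [438, 432, 432, 424, 398, 388, 396, 354, 320, 397, 536, 598, 603, 610, 611, 611, 599, 604]
col 280 [518, 516, 518, 511, 509, 508, 499, 497, 497, 491, 466, 522, 633, 643, 635, 640, 635, 635, 639, 649, 588, 384, 526, 628, 636, 624, 621, 626, 624, 625, 625, 627, 624, 621, 623, 624, 625, 627, 620, 619]
```

The dark line I picked is the band, a few mm above the foot, not the foot itself. That explains the 7 mm height mismatch, so I'll recompute with both views and solve for the band height.

```bash
python3 - <<'E'
from h import *
w=cam('wrist4');s=cam('side4')
yaw=np.radians(-10.4);X=np.array([np.cos(yaw),np.sin(yaw)]);Y=np.array([-X[1],X[0]]);o=np.array([.509,-.2165])
def d(c,p,z): 
    q=ray(c,p,z)[:2]-o; return (1e3*np.array([q@X,q@Y])).round(1)
for z in(.038,.041,.044,.047):
    print(z,'side',d(s,(248.3,234.2),z),d(s,(274.5,238),z),'wrist',d(w,(233.5,206.5),z),d(w,(331,206.5),z))
E
```

```text
0.038 side [-28.1 -22.2] [ 26.4 -20.8] wrist [24.7 25.7] [ 24.7 -29.8]
0.041 side [-26.9 -25. ] [ 27.3 -23.6] wrist [25.7 25.3] [ 25.7 -29.4]
0.044 side [-25.8 -27.7] [ 28.2 -26.4] wrist [26.7 24.8] [ 26.7 -28.9]
0.047 side [-24.6 -30.5] [ 29.1 -29.2] wrist [27.8 24.4] [ 27.8 -28.4]
```

Combining the views, the canister is about 1.7 mm off toward -y of the pocket, with x within 0.5 mm. I'll correct that and lower while watching the force.

>>> {"name": "shift_gripper", "arguments": {
  "offsets": "0,0,0,0.0003,-0.0017,0,0.04 | 0,0,0,0,0,0,0.04 | 0,0,0,0,0,0.004,0.04 | 0,0,0,0,0,0.004,0.04 | 0,0,0,0,0,0.003,0.04 | 0,0,0,0,0,0,0.04"
}}

```text
time_s: 7.0
eef_pos: [0.5114, -0.217, 0.0689]
tool_rot: [[0.984, -0.18, -0.001], [-0.18, -0.984, 0.0], [-0.001, -0.0, -1.0]]
wrist_force: [-0.1, -0.4, -5.2]
finger_gap: 0.0529
grasp_force: 65.7
```

The foot is already below the wall tops (about 0.026) with no contact force, so it has entered the pocket. I'll continue down.

>>> {"name": "shift_gripper", "arguments": {
  "offsets": "0,0,0,0,0,0.004,0.04 | 0,0,0,0,0,0.004,0.04 | 0,0,0,0,0,0.004,0.04 | 0,0,0,0,0,0.003,0.04 | 0,0,0,0,0,0,0.04"
}}

```text
time_s: 7.62
eef_pos: [0.5115, -0.2169, 0.054]
tool_rot: [[0.984, -0.18, -0.001], [-0.18, -0.984, 0.0], [-0.001, -0.0, -1.0]]
wrist_force: [-0.4, -0.1, -5.2]
finger_gap: 0.053
grasp_force: 65.7
```

>>> {"name": "shift_gripper", "arguments": {
  "offsets": "0,0,0,0,0,0.002,0.04 | 0,0,0,0,0,0.002,0.04 | 0,0,0,0,0,0.001,0.04 | 0,0,0,0,0,0,0.04"
}}

```text
time_s: 8.12
eef_pos: [0.5117, -0.2171, 0.0493]
tool_rot: [[0.984, -0.18, 0.0], [-0.18, -0.984, -0.0], [0.0, -0.0, -1.0]]
wrist_force: [0.6, -0.1, -4.9]
finger_gap: 0.0535
grasp_force: 66.0
```

>>> {"name": "shift_gripper", "arguments": {
  "offsets": "0,0,0,0,0,0.001,0.04 | 0,0,0,0,0,0.001,0.04 | 0,0,0,0,0,0,0.04"
}}

```text
time_s: 8.5
eef_pos: [0.5118, -0.2171, 0.0491]
tool_rot: [[0.984, -0.18, 0.001], [-0.18, -0.984, 0.0], [0.001, -0.0, -1.0]]
wrist_force: [-3.7, 1.0, 11.7]
finger_gap: 0.0532
grasp_force: 68.1
```

>>> {"name": "shift_gripper", "arguments": {
  "offsets": "0,0,0,0,0,0.001,0.04 | 0,0,0,0,0,0.001,0.04 | 0,0,0,0,0,0,0.04"
}}

```text
time_s: 8.88
eef_pos: [0.5118, -0.2171, 0.0491]
tool_rot: [[0.984, -0.181, 0.001], [-0.181, -0.984, 0.0], [0.001, -0.0, -1.0]]
wrist_force: [-8.2, 2.5, 28.4]
finger_gap: 0.0532
grasp_force: 70.2
```

Seated: contact came at TCP 0.0491, which is the grasp height plus the 6 mm pocket floor. I'll unload, open and rise, then measure the cap and the finger-tip retraction.

>>> {"name": "shift_gripper", "arguments": {
  "offsets": "0,0,0,0,0,-0.003,0.04 | 0,0,0,0,0,0,0.085 | 0,0,0,0,0,0,0.085 | 0,0,0,0,0,0,0.085 | 0,0,0,0,0,0,0.085"
}}

```text
time_s: 9.5
eef_pos: [0.5117, -0.2171, 0.0481]
tool_rot: [[0.984, -0.18, -0.0], [-0.18, -0.984, 0.0], [-0.0, -0.0, -1.0]]
wrist_force: [-0.2, 0.1, 0.4]
finger_gap: 0.0851
grasp_force: 0.0
```

>>> {"name": "shift_gripper", "arguments": {
  "offsets": "0,0,0,0,0,-0.03,0.085 | 0,0,0,0,0,-0.05,0.085 | 0,0,0,0,0,-0.05,0.085 | 0,0,0,0,0,-0.05,0.085 | 0,0,0,0,0,0,0.085 | 0,0,0,0,0,0,0.085 | 0,0,0,0,0,0,0.085"
}}

```text
time_s: 10.38
eef_pos: [0.5108, -0.2166, 0.2268]
tool_rot: [[0.984, -0.18, -0.003], [-0.18, -0.984, 0.001], [-0.003, -0.001, -1.0]]
wrist_force: [-0.6, -0.8, -0.3]
finger_gap: 0.085
grasp_force: 0.0
```

```bash
python3 - <<'E'
from plant import manip
from h import *
fs={}
for n in('wrist','side','top'):
    f=manip.grab_frame(n);fs[n]=f['image'];cv2.imwrite(f'pics/{n}5.png',f['image']);np.savez(f'pics/{n}5.npz',K=f['mtx'],T=f['T'])
s=manip.state();print(s['eef_pos'],s['joint_positions'],s['ft_torque'])
def c(im,x,y,w,h,k):
    o=cv2.resize(im[y:y+h,x:x+w],None,fx=k,fy=k,interpolation=cv2.INTER_CUBIC)
    for i in range(0,w,10):
        cv2.line(o,(i*k,0),(i*k,6),(0,255,255),1)
        if i%20==0: cv2.putText(o,str(x+i),(i*k,18),0,.4,(0,0,255),1)
    for i in range(0,h,10):
        cv2.line(o,(0,i*k),(6,i*k),(0,255,255),1); cv2.putText(o,str(y+i),(8,i*k+4),0,.35,(0,0,255),1)
    return o
im=np.zeros((600,800,3),np.uint8);im[:540,:400]=c(fs['wrist'],215,90,130,180,3)[:540,:390] if 0 else cv2.resize(c(fs['wrist'],215,90,130,180,3),(400,540)) 
im[:540,:400]=0;im[:540,:390]=c(fs['wrist'],215,90,130,180,3)
im[:520,400:800]=c(fs['side'],225,150,80,104,5)
cv2.imwrite('pics/crop5.png',im)
# finger tip retraction from view 4
cs=cam('side4');yaw=np.radians(-10.4);Y=np.array([-np.sin(yaw),np.cos(yaw)]);o=np.array([.509,-.2165])
for z in(.078,.082,.086,.09,.094,.098):
    q=ray(cs,(259.5,224),z)[:2]-o;print(z,'y',(q@Y*1e3).round(1))
E
```

```text
[ 0.51115177 -0.21684493  0.22717889] [ 0.25579883  0.50106583  0.14161313  1.7911754  -0.08959735  0.85777565
 -1.31306232] [ 0.04711389  0.01483665 -0.00126549]
0.078 y -28.0
0.082 y -32.0
0.086 y -35.9
0.09 y -39.9
0.094 y -43.8
0.098 y -47.7
```

View pics/crop5.png

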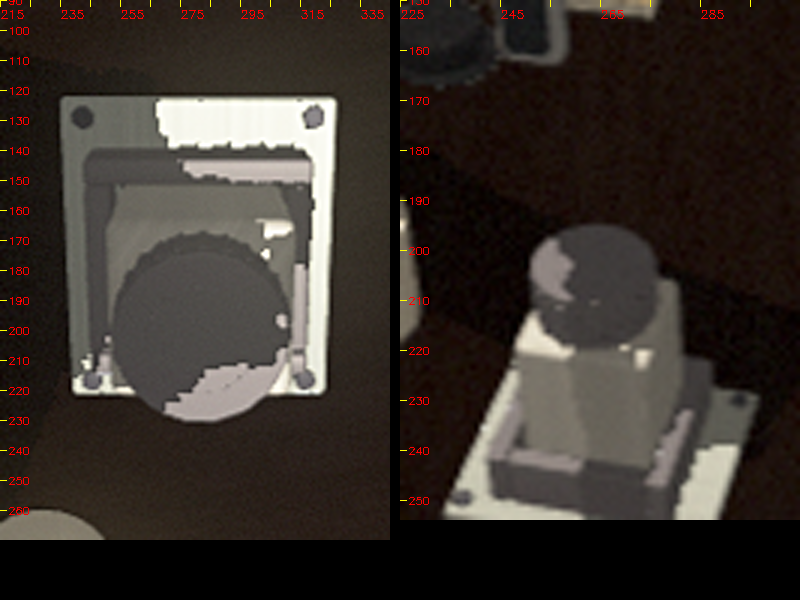

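The canister stands square and fully in the pocket, cap on. The cap top centre is at about (282.2,201.2) in the wrist view and (263.6,204.2) in the side view.

```bash
python3 - <<'E'
from h import *
from plant import manip
w,s=cam('wrist5'),cam('side5')
print(tri([(w,(282.2,201.2)),(s,(263.6,204.2))]),ray(w,(282.2,201.2),.111),ray(s,(263.6,204.2),.111))
st=manip.state();p=st['eef_pos'];R=st['tool_rot']
print((R.T@(ray(w,(282.2,201.2),.111)-p)).round(4),p)
E
```

```text
[ 0.51033321 -0.21694779  0.10558465] [ 0.51160521 -0.21718032  0.111     ] [ 0.51173911 -0.22331604  0.111     ]
[0.0008 0.0003 0.1162] [ 0.51115177 -0.21684493  0.22717889]
```

The cap lies within 1 mm of the tool axis. I'll descend to TCP z≈0.0895 and grip it.

>>> {"name": "shift_gripper", "arguments": {
  "offsets": "0,0,0,0.0005,0,0.05,0.085 | 0,0,0,0,0,0.05,0.085 | 0,0,0,0,0,0.03,0.085 | 0,0,0,0,0,0.007,0.085 | 0,0,0,0,0,0,0.085 | 0,0,0,0,0,0,0.085",
  "force": 50
}}

```text
time_s: 11.28
eef_pos: [0.5132, -0.2176, 0.0926]
tool_rot: [[0.984, -0.18, 0.002], [-0.18, -0.984, -0.001], [0.003, 0.0, -1.0]]
wrist_force: [-0.2, 0.0, 0.6]
finger_gap: 0.0853
grasp_force: 0.0
```

>>> {"name": "shift_gripper", "arguments": {
  "offsets": "0,0,0,0,0,0,0.03 | 0,0,0,0,0,0,0.03 | 0,0,0,0,0,0,0.03 | 0,0,0,0,0,0,0.03 | 0,0,0,0,0,0,0.03 | 0,0,0,0,0,0,0.03",
  "force": 50
}}

```text
time_s: 12.02
eef_pos: [0.5126, -0.2172, 0.0925]
tool_rot: [[0.984, -0.18, 0.001], [-0.18, -0.984, -0.0], [0.001, 0.0, -1.0]]
wrist_force: [-0.4, 0.9, 6.9]
finger_gap: 0.0464
grasp_force: 50.4
```

```bash
python3 -c "
from plant import manip;s=manip.state();print(s['ft_torque'],s['joint_positions'][6])"
```

```text
[0.088446   0.32109452 0.00251164] -1.281828368198593
```

Gripped. I'll try clockwise seen from above (tool +z) in a small step and watch the moment.

```bash
cat > q.py <<'E'
from plant import manip
import numpy as np
s=manip.state();print('tz',round(float(s['ft_torque'][2]),3),'yaw',round(float(np.degrees(np.arctan2(s['tool_rot'][1,0],s['tool_rot'][0,0]))),2))
E
```

>>> {"name": "shift_gripper", "arguments": {
  "offsets": "0,0,0.06,0,0,0,0.03 | 0,0,0.06,0,0,0,0.03 | 0,0,0,0,0,0,0.03",
  "only": "force|gap"
}}

```text
wrist_force: [-0.4, -0.4, 5.2]
finger_gap: 0.0468
grasp_force: 50.4
```

```bash
python3 q.py
```

```text
tz -0.057 yaw -17.3
```

>>> {"name": "shift_gripper", "arguments": {
  "offsets": "0,0,0.05,0,0,0,0.03 | 0,0,0.05,0,0,0,0.03 | 0,0,0,0,0,0,0.03",
  "only": "force|gap"
}}

```text
wrist_force: [-2.5, 1.0, 8.8]
finger_gap: 0.0465
grasp_force: 50.8
```

```bash
python3 q.py
```

```text
tz 0.284 yaw -22.93
```

>>> {"name": "shift_gripper", "arguments": {
  "offsets": "0,0,0.04,0,0,0,0.03 | 0,0,0.03,0,0,0,0.03 | 0,0,0,0,0,0,0.03",
  "only": "force|gap"
}}

```text
wrist_force: [-4.1, -0.2, 8.0]
finger_gap: 0.0466
grasp_force: 50.9
```

```bash
python3 q.py
```

```text
tz 0.737 yaw -26.84
```

>>> {"name": "shift_gripper", "arguments": {
  "offsets": "0,0,0.05,0,0,0,0.03 | 0,0,0,0,0,0,0.03",
  "only": "force|gap"
}}

```text
wrist_force: [-5.4, -0.3, 9.1]
finger_gap: 0.0465
grasp_force: 51.0
```

```bash
python3 q.py
```

```text
tz 1.287 yaw -29.59
```

The moment climbs steadily to 1.3 Nm past 19°, so clockwise is the blocked way. Now I'll turn anticlockwise, to about +57° from the start.

>>> {"name": "shift_gripper", "arguments": {
  "offsets": "0,0,-0.13,0,0,0,0.03 | 0,0,-0.13,0,0,0,0.03 | 0,0,-0.13,0,0,0,0.03 | 0,0,-0.1,0,0,0,0.03 | 0,0,-0.1,0,0,0,0.03 | 0,0,0,0,0,0,0.03"
}}

```text
time_s: 14.15
eef_pos: [0.5119, -0.2166, 0.0925]
tool_rot: [[0.998, 0.07, -0.0], [0.07, -0.998, 0.001], [0.0, -0.001, -1.0]]
wrist_force: [-2.6, 3.5, 9.7]
finger_gap: 0.0466
grasp_force: 50.8
```

```bash
python3 q.py
```

```text
tz -0.007 yaw 4.0
```

>>> {"name": "shift_gripper", "arguments": {
  "offsets": "0,0,-0.13,0,0,0,0.03 | 0,0,-0.13,0,0,0,0.03 | 0,0,-0.13,0,0,0,0.03 | 0,0,-0.13,0,0,0,0.03 | 0,0,-0.13,0,0,0,0.03 | 0,0,-0.1,0,0,0,0.03 | 0,0,0,0,0,0,0.03 | 0,0,0,0,0,0,0.03"
}}

```text
time_s: 15.15
eef_pos: [0.5114, -0.2159, 0.0926]
tool_rot: [[0.683, 0.731, -0.001], [0.731, -0.683, 0.001], [-0.0, -0.002, -1.0]]
wrist_force: [-4.1, 4.0, 12.4]
finger_gap: 0.0465
grasp_force: 51.1
```

```bash
python3 q.py
```

```text
tz 0.134 yaw 46.95
```

It turned easily (moment about 0.1 Nm). Now a gentle test lift.

>>> {"name": "shift_gripper", "arguments": {
  "offsets": "0,0,0,0,0,-0.002,0.03 | 0,0,0,0,0,-0.002,0.03 | 0,0,0,0,0,0,0.03",
  "only": "pos|force"
}}

```text
eef_pos: [0.5119, -0.2171, 0.0953]
wrist_force: [-1.6, 1.1, -0.2]
grasp_force: 51.4
```

>>> {"name": "shift_gripper", "arguments": {
  "offsets": "0,0,0,0,0,-0.002,0.03 | 0,0,0,0,0,-0.002,0.03 | 0,0,0,0,0,0,0.03 | 0,0,0,0,0,0,0.03",
  "only": "pos|force"
}}

```text
eef_pos: [0.5122, -0.2171, 0.0994]
wrist_force: [-0.9, 1.0, -1.2]
grasp_force: 51.4
```

```bash
python3 q.py
```

```text
tz -0.011 yaw 46.91
```

At 7 mm up the load is only about 1 N, so the cap is free. I'll raise it to about 10 cm above the canister.

>>> {"name": "shift_gripper", "arguments": {
  "offsets": "0,0,0,0,0,-0.008,0.03 | 0,0,0,0,0,-0.012,0.03 | 0,0,0,0,0,-0.025,0.03 | 0,0,0,0,0,-0.03,0.03 | 0,0,0,0,0,-0.028,0.03 | 0,0,0,0,0,0,0.03 | 0,0,0,0,0,0,0.03 | 0,0,0,0,0,0,0.03"
}}

```text
time_s: 17.02
eef_pos: [0.5117, -0.217, 0.2016]
tool_rot: [[0.683, 0.73, -0.001], [0.73, -0.683, 0.001], [-0.001, -0.001, -1.0]]
wrist_force: [0.6, 0.5, -0.6]
finger_gap: 0.0468
grasp_force: 51.8
```

```bash
python3 - <<'E'
from plant import manip
import cv2,numpy as np
a=manip.grab_frame('side')['image'];b=manip.grab_frame('wrist')['image']
cv2.imwrite('pics/crop6.png',np.hstack([cv2.resize(a[90:290,180:380],(400,400)),cv2.resize(b,(400,400))]))
E
```

```text
(no output)
```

View pics/crop6.png

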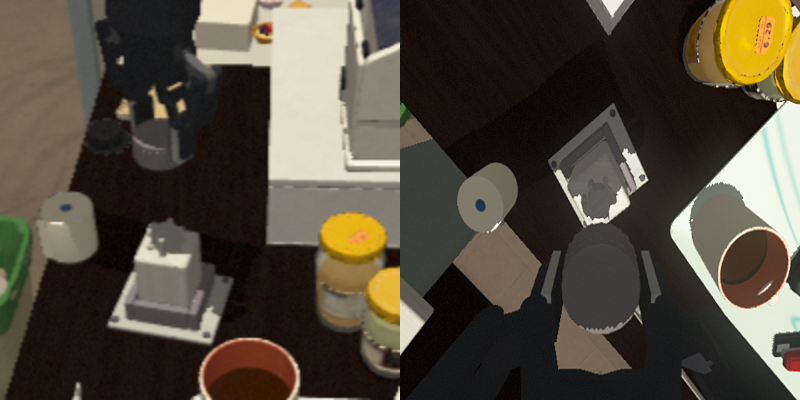

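The side view shows the bare neck with the canister still seated in the dock (crop about (165,260)), and the cap upright in the gripper above it (160,140). The bystanders haven't been touched.

```bash
python3 -c "
from plant import manip;print(manip.finish_job())"
```

```text
the job is handed in; nothing more can be done
None
```

The job is handed in: the canister is seated in the dock, the cap loosened anticlockwise (clockwise was the blocked way), and the gripper is holding it upright about 10 cm above the canister, with nothing else moved, after about 17 s.

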